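Wedge the instrument cabinet door shut

TASK

The catch of the small cabinet is broken and its door swings open. Push the door fully shut, then take the wedge, lay it flat on the table with its nose towards the door and tap it in under the lower edge of the door's free half (away from the hinge) until it sits firmly jammed there, and let go of it. Do not force the door or the cabinet, and leave everything else where it is.

Things in the scene. Friction and masses are not known exactly. Their poses are not given: they have to be found in the camera images.
- stand: Fixed foot frame under the grey cabinet: two steel runners 180 x 22 x 12 mm along x, centred at y = +-114 mm, and a cross bar at the rear (x = 68 to 90 mm); free table between them, open in front. Origin: on the table below the cabinet's middle; x points level into the cabinet, y along its front, z up. Cabinet: x -90 to 90, y -125 to 125 mm, 190 mm tall, its floor 23 to 29 mm above the table.
- door_foot (a point): Point on the table (fixed to the stand, at x = -102, y = 45 mm in its frame, same axes) right below the outer face of the shut door, in the free half, a good place for the wedge. The gap between table and door's lower edge, which is level, is set by screw feet: anything from 17.5 to 23.5 mm, not measured. The door hangs 5 mm lower than the cabinet's floor.
- hinge_foot (a point): Point on the table below the door's upright hinge line, at x = -96, y = -125 mm in the stand's frame, same axes. Shut, the door reaches from here to y = 124 mm (its free edge).
- door (a joint): Door angle (rad): 0 fully shut (a hard stop), grows to 1.6 as the free edge swings out to the stand's -x. Flat grey panel 248 wide, 193 tall, 12 mm thick (hinge at mid-thickness), top 210 to 217 mm above table; little friction, stays where left. A pull 12 x 60 mm stands 11 mm off the outer face, 230 to 242 mm from the hinge, at mid-height. At most 28 N from the wedge and 40 N from the hand on it.
- wedge: Plain grey plastic wedge, 150 mm long (x), 36 wide (y), about 0.16 kg. Origin: centre of the underside; x points to the nose. Top: ramp from 11 mm high at the nose (x = 75 mm) to 29 mm at x = -15 (1 in 5), flat tail 29 mm high to x = -50, then an upright grip block 50 mm high, 25 long, 36 wide, centred at x = -62.5 mm.
- nose (a point): Middle of the lower edge of the wedge's nose (x = 75, y = 0, z = 0 mm in its frame). Lying on the table and driven along the stand's +x, the wedge starts to resist when the ramp meets the door's edge. The push then grows by some 4 to 9 N per mm; a push of 12 to 20 N jams it as the job needs. Friction is about 0.6, so it stays jammed.
- block: Bystander: plain grey rectangular block 70 x 40 x 30 mm, no ramp. Origin: centre of its underside.
- drops: Bystander: small white bottle, 36 mm diameter, 75 mm tall, upright. Origin: centre of its underside.
- tin: Bystander: round metal tin, 70 mm diameter, 50 mm tall. Origin: centre of its underside.
- pot: Bystander: wooden pot, 80 mm diameter, 90 mm tall. Origin: centre of its underside.
- carton: Bystander: cardboard box 60 x 80 x 45 mm. Origin: centre of its underside.
- paddle: Bystander: flat black eye paddle, 140 mm long, 6 mm thick, lying. Origin: on its underside, on the handle.
There are look-alikes about, which are no part of the job. What is shaped like the wedge but orange is not meant.

How it is judged:
On the way, in this order (a step that is already met when the one before it is completed fails the run):
1. the door is pushed fully shut (within 0.04 rad), the wedge not yet under it (value of joint door below 0.04 rad and contact force between wedge and door_c0 below 0.5 N), for 0.2 s.
2. the gripper drives the wedge in until it bears on the door with more than 5 N (value of joint door below 0.05 rad and contact force between wedge and door_c0 above 5 N and contact force between the fingers and wedge above 1 N), for 0.1 s.
At the end, for the whole second after the job is handed in: The door is shut (within 0.05 rad), the wedge lies flat on the table (within 0.06 rad), at rest and released, its nose under the door on the free-edge side of the middle, its tail outside, and it stays jammed: it bears on the door with more than 4 N (value of joint door below 0.05 rad and contact force between wedge and door_c0 above 4 N and angle between wedge's own z axis and vertical below 0.06 rad and height (world z) of wedge below 0.004 m and x of nose in the frame of stand above -0.09 m and y of nose in the frame of stand above 0 m and x of wedge in the frame of stand below -0.06 m and linear speed of wedge below 0.01 m/s); the robot touches nothing.
It fails at once if the door is forced by the wedge: more than 28 N between them (contact force between wedge and door_c0 above 28 N).
It fails at once if the door is forced: more than 40 N on it from anything (contact force between door_c0 and anything else above 40 N).
It fails at once if the stand is forced: more than 28 N on the foot frame (contact force between stand and anything else above 28 N).
It fails at once if a bystander is moved more than 30 mm (distance of any of block, drops, tin, pot, carton, paddle from where it was at the start of the episode above 0.03 m).
It also fails if it takes over 72 s, if anything falls off the work surface, if the arm or the gripper's body presses on something with over 40 N, if the wrist force passes 120 N, or if a joint passes its speed limit or range.

ROBOT

A 6-joint arm with a two-finger parallel gripper is mounted at the origin on the work surface. World frame = base frame: x ahead of the robot, y to its left, z up, the work surface at z = 0. Lengths are in m, angles in rad, forces in N, time in s.
With the tool pointing down it reaches from about 0.35 to 0.975 m from the base axis. Payload 7.1 kg.
Tool frame: the origin (TCP) lies midway between the tips of the shut fingers; the grasp point (between the pads) lies 19 mm behind it; z points along the fingers, y is the direction in which the jaws open and shut (so a half turn about z gives the same grasp; the last joint's range is limited). The gripper opens to 88 mm and grips with 3 to 60 N. Pads are 20 mm wide; open, the fingers measure 115 mm over their backs; the gripper's body (75 mm by 178 mm) begins 61 mm behind the grasp point.
Start: joints at [1.238, 0.423, 1.63, -0, 1.089, -0.019], TCP at [0.193, 0.594, 0.223] pointing down, gripper open.
Joint ranges: [-3, 3], [-0.9, 2.11], [0.09, 2.58], [-1.31, 4.45], [0.11, 2.69], [-2.54, 2.54]. Speed limits (rad/s): [2.39, 2.39, 3.01, 3.14, 3.14, 3.14].

INTERFACE

Orientations are given as a rotation vector (axis times angle).
In Python, from rig import ctrl gives the robot as it stands.
- The arm moves only by the tool drive_tool, never from a script. Its argument "deltas" is text: rows parted by semicolons, each of 7 numbers parted by spaces: the closure, from -1 (fully open) to 1 (shut), so that 0 is half open, then the shift along the tool's x, y, z in mm, then the turn, a rotation vector about the tool's x, y, z in rad. In form: claw dx dy dz ax ay az; .... A call has 1 to 8 rows; each row shifts and turns the commanded pose from where the row before left it, along the tool's axes as they then stand; what a row does not reach is not made up. A row lasts 1/12 s, in which the tool goes at most 41.7 mm and 7.16 degrees, less where a joint would pass 70% of its speed; a pose out of reach is approached as far as the arm can. A call with a gripper value outside its range is refused whole. The fingers move at their own pace and stop on an object; the grip force is fixed at half the most. Time passes only in rows, so rows that do not move let the fingers close. It gives the time, the measured TCP pose, the force and the opening at its end, in the units of the state.
- ctrl.get_state(): the state, without advancing time (a new reading comes with each control period).
- ctrl.grab_frame(name): name is "scene" or "top" or "wrist"; returns a dict with "image" (480x640x3 uint8, red, green, blue), "fx", "fy", "cx", "cy" (pixels), "R" (3x3) and "t" (3): a world point X has camera coordinates R X + t. Camera axes: x right, y down, z forward; pixel columns grow to the right and rows downward; lengths in m; the calibration is good to about 2 mm. A picture is of the moment at which its call begins. There is no depth.
- ctrl.job_done(): hands the job in, once; it reports no verdict.
The state is a dict: "t": time; "joints": joint angles; "dq": joint speeds; "joint_efforts": joint torques, N m; "eef_pos": TCP position; "tool_rot": TCP orientation; "ft_force": force on the tool from outside, world axes, zero at the start; "wrist_torque": the same for the moment, N m; "opening": finger opening in m.
Only numpy, scipy, OpenCV 4.12 (cv2) and the standard library are available. Lean on these libraries where they do the work, as an engineer would, in place of code of your own. Each camera call takes 0.05 s, during which the arm holds its last target. There are 200 camera calls.

## Working session

There is one attempt and no reset: what is moved stays moved. The work goes in short steps, Python scripts to look and compute and a tool call to move; the robot and the scene stay as the last step left them, time stands still between calls to the robot, and variables do not carry over. Pictures are saved under pics/ and viewed, about 8 in all and at most 12, crops included, and the job is handed in when it is done.

Besides the shell and the picture viewer there is one more tool, called after ">>>" by a JSON object that holds its "op" and its "data", one argument or row to a line. drive_tool: Moves the arm, as the interface text tells. Its arguments: {"type":"object","properties":{"deltas":{"type":"string"}},"required":["deltas"]}

```bash
mkdir -p pics; ls; cat > h.py <<'E'
from rig import ctrl
import numpy as np, cv2
def grab(n,save=None):
    f=ctrl.grab_frame(n)
    if save: cv2.imwrite('pics/'+save,f['image'][:,:,::-1])
    return f
def p2w(f,u,v,z):
    d=f['R'].T@np.array([(u-f['cx'])/f['fx'],(v-f['cy'])/f['fy'],1]); c=-f['R'].T@f['t']
    return c+d*(z-c[2])/d[2]
def w2p(f,X):
    c=f['R']@np.array(X)+f['t']; return np.array([f['fx']*c[0]/c[2]+f['cx'],f['fy']*c[1]/c[2]+f['cy']])
E
python3 - <<'E'
from h import *
import pickle
for n in('scene','top'):
    f=grab(n,n+'0.png'); pickle.dump(f,open(n+'.pkl','wb')); print(n,f['fx'],f['cx'],f['cy'],-f['R'].T@f['t'],f['R'].round(2).tolist())
print(ctrl.get_state())
E
```

```text
pics
scene 460.53568032459236 320.8076320085016 240.04350248507617 [ 1.12662577 -0.0994238   0.87776721] [[0.38, 0.92, 0.0], [0.71, -0.29, -0.64], [-0.59, 0.24, -0.77]]
top 563.0571790686802 319.248267732901 242.242832611649 [0.17182945 0.16378309 1.51143458] [[0.0, -1.0, 0.0], [-0.98, -0.0, -0.19], [0.19, -0.0, -0.98]]
{'t': 0.1, 'joints': array([ 1.23799767e+00,  4.23764456e-01,  1.63063874e+00, -2.18083138e-06,
        1.08860064e+00, -1.90175619e-02]), 'dq': array([-6.62861389e-04, -1.43212547e-03, -1.02150838e-03,  9.16898518e-05,
       -1.11603507e-03,  7.99292712e-05]), 'joint_efforts': array([-2.21389760e-04, -5.45611560e+01, -2.74320316e+01,  6.45359536e-02,
        1.87967776e-02, -5.40555811e-05]), 'eef_pos': array([0.19272682, 0.59399428, 0.22196953]), 'tool_rot': array([-4.90826665e-01, -3.10276476e+00,  2.18282068e-03]), 'ft_force': array([-0.15095318,  0.64043903,  0.34919421]), 'wrist_torque': array([0.00813336, 0.00842057, 0.01644079]), 'opening': 0.08769200353298394}
```

View pics/top0.png

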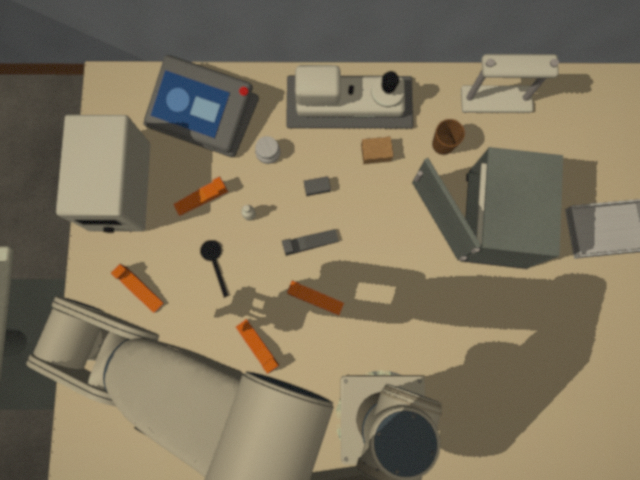

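View pics/scene0.png

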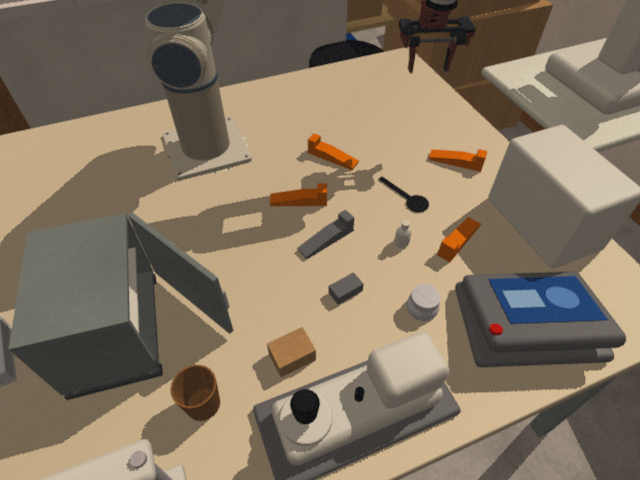

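Top view: the grey wedge is at about (312,242), with its grip block to the left at (290,246) and its nose to the right. The grey block at (317,185) has no ramp, and the four ramped items in orange are decoys. The cabinet is at (520,208), with the door hinge near (470,258) and the free edge near (420,165). Next is one enlarged crop to confirm.

```bash
python3 - <<'E'
import cv2,numpy as np
a=cv2.imread('pics/top0.png')
c1=cv2.resize(a[130:280,400:580],None,fx=4,fy=4,interpolation=cv2.INTER_CUBIC) #720x600
c2=cv2.resize(a[220:260,270:350],None,fx=5,fy=5,interpolation=cv2.INTER_CUBIC)#400x200
c1=cv2.resize(c1,None,fx=.75,fy=.75) # x3 : 540x450
o=np.zeros((600,800,3),np.uint8); o[:450,:540]=c1; o[400:600,400:800]=c2
cv2.imwrite('pics/crop.png',o)
E
```

```text
(no output)
```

View pics/crop.png

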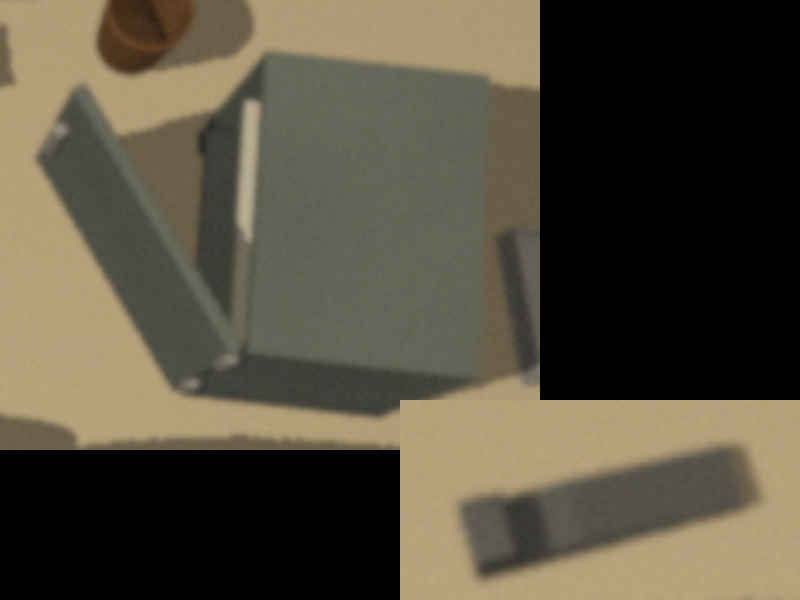

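```bash
python3 - <<'E'
from h import *
import pickle
from scipy.optimize import least_squares
f=pickle.load(open('top.pkl','rb'))
def fit(mod,px,x0):
    g=lambda p:np.concatenate([w2p(f,[p[0]+np.cos(p[2])*a-np.sin(p[2])*b,p[1]+np.sin(p[2])*a+np.cos(p[2])*b,c])-q for (a,b,c),q in zip(mod,px)])
    r=least_squares(g,x0); print(r.x,r.fun.round(1)); return r.x
c=np.array([(268,53),(489,76),(474,376),(246,350)])/3+[400,130]
h=.216
S=fit([(-.09,.125,h),(.09,.125,h),(.09,-.125,h),(-.09,-.125,h)],c,[.5,-.2,-1.5])
w=(np.array([(480,578),(762,503),(743,445),(460,500)])-400)/5+[270,220] if 0 else np.array([(80,178),(362,103),(343,45),(60,100)])/5+[270,220]
W=fit([(-.075,-.018,0),(.075,-.018,0),(.075,.018,.008),(-.075,.018,.05)],w,[.4,.2,-1.5])
def s2w(x,y):
    return S[:2]+np.array([[np.cos(S[2]),-np.sin(S[2])],[np.sin(S[2]),np.cos(S[2])]])@[x,y]
print('hinge',s2w(-.096,-.125),'foot',s2w(-.102,.045),'wedgegrip',W[:2]-.0625*np.array([np.cos(W[2]),np.sin(W[2])]))
z=.2135
for q in [(80,85),(38,157),(175,390),(240,345)]:
    print(q,p2w(f,q[0]/3+400,q[1]/3+130,z if q[0]!=38 and q[0]!=175 else .02))
for n,q,z in[('block',(317,183),.03),('bottle',(249,211),.05),('carton',(377,149),.045),('pot',(448,137),.045),('paddleend',(225,295),0),('tin',(267,148),.05),('or',(315,298),0)]: print(n,p2w(f,*q,z).round(3))
E
```

```text
[ 0.52459776 -0.32128178 -1.69107978] [-0.6 -1.3  0.2 -0.2  0.7  1.1 -0.3  0.4]
[ 0.46280846  0.18130915 -1.30865869] [ 1.6 -0.1 -1.6  1.1 -1.2 -0.4  1.2 -0.6]
hinge [ 0.41202031 -0.21097621] foot [ 0.58151197 -0.22541848] wedgegrip [0.44661185 0.24167404]
(80, 85) [ 0.62940336 -0.09592409  0.2135    ]
(38, 157) [ 0.62816193 -0.09377971  0.02      ]
(175, 390) [ 0.41198104 -0.21014347  0.02      ]
(240, 345) [ 0.41661637 -0.2140323   0.2135    ]
block [0.622 0.17  0.03 ]
bottle [0.538 0.351 0.05 ]
carton [0.715 0.006 0.045]
pot [ 0.751 -0.19   0.045]
paddleend [0.318 0.416 0.   ]
tin [0.715 0.307 0.05 ]
or [0.311 0.174 0.   ]
```

```bash
cat >> h.py <<'E'
from scipy.spatial.transform import Rotation as Ro
S=np.array([0.5246,-0.3213,-1.691])
def s2w(x,y,z=0):
    c,s=np.cos(S[2]),np.sin(S[2]); return np.array([S[0]+c*x-s*y,S[1]+s*x+c*y,z])
def w2s(p):
    c,s=np.cos(S[2]),np.sin(S[2]); d=np.array(p[:2])-S[:2]; return np.array([c*d[0]+s*d[1],-s*d[0]+c*d[1]])
def go(target,yaw):
    """shift (mm, tool axes) and turn to bring TCP to target, tool y at world yaw, pointing down"""
    st=ctrl.get_state(); R=Ro.from_rotvec(st['tool_rot'])
    y=np.array([np.cos(yaw),np.sin(yaw),0]); z=np.array([0,0,-1.]); x=np.cross(y,z)
    T=Ro.from_matrix(np.array([x,y,z]).T)
    d=target-st['eef_pos']
    print('t',round(st['t'],2),'pos',st['eef_pos'].round(4),'F',st['ft_force'].round(1),'op',st['opening'].round(4))
    print(' now-axes shift',(R.inv().apply(d)*1e3).round(1),'turned-axes shift',(T.inv().apply(d)*1e3).round(1),'turn',(R.inv()*T).as_rotvec().round(3))
E
python3 -c "
from h import *
go(s2w(-.275,.04,.16),S[2]+np.pi/2)"
```

```text
Traceback (most recent call last):
  File "h.py", line 24, in go
    print('t',round(st['t'],2),'pos',st['eef_pos'].round(4),'F',st['ft_force'].round(1),'op',st['opening'].round(4))
                                                                                             ^^^^^^^^^^^^^^^^^^^
AttributeError: 'float' object has no attribute 'round'
```

>>> {"op": "drive_tool", "data": {
  "deltas": "1 0 0 0 0 0 0.12; 1 0 0 0 0 0 0.12; 1 0 0 0 0 0 0.12; 1 0 0 0 0 0 0.12; 1 0 0 0 0 0 0.12; 1 0 0 0 0 0 0.12; 1 0 0 0 0 0 0.12; 1 0 0 0 0 0 0.12"
}}

```text
t: 0.77
eef_pos: [0.1928, 0.5942, 0.2222]
tool_rot: [1.876, 2.52, -0.001]
ft_force: [-0.1, 0.2, 0.7]
opening: 0.0378
```

```bash
sed -i "s/st\['opening'\].round(4)/round(st['opening'],4)/" h.py
python3 -c "
from h import *
go(s2w(-.275,.04,.16),S[2]+np.pi/2)"
```

```text
t 0.77 pos [0.1928 0.5942 0.2222] F [-0.1  0.2  0.7] op 0.0378
 now-axes shift [-736.1  201.8   62.7] turned-axes shift [-594.1  479.2   62.2] turn [-0.     0.001  0.411]
```

>>> {"op": "drive_tool", "data": {
  "deltas": "1 0 0 0 0 0 0.103; 1 0 0 0 0 0 0.103; 1 0 0 0 0 0 0.103; 1 0 0 0 0 0 0.102; 1 -30 24 0 0 0 0; 1 -30 24 0 0 0 0; 1 -30 24 0 0 0 0; 1 -30 24 0 0 0 0"
}}

```text
t: 1.43
eef_pos: [0.2748, 0.4627, 0.2222]
tool_rot: [2.343, 2.092, -0.001]
ft_force: [0.6, -0.6, -0.4]
opening: 0.0005
```

>>> {"op": "drive_tool", "data": {
  "deltas": "1 -30 24 0 0 0 0; 1 -30 24 0 0 0 0; 1 -30 24 0 0 0 0; 1 -30 24 0 0 0 0; 1 -30 24 0 0 0 0; 1 -30 24 0 0 0 0; 1 -30 24 0 0 0 0; 1 -30 24 0 0 0 0"
}}

```text
t: 2.1
eef_pos: [0.4385, 0.2022, 0.2226]
tool_rot: [-2.344, -2.091, 0.0]
ft_force: [0.6, 0.6, 0.5]
opening: 0.0004
```

>>> {"op": "drive_tool", "data": {
  "deltas": "1 -30 24 0 0 0 0; 1 -30 24 0 0 0 0; 1 -30 24 0 0 0 0; 1 -30 24 0 0 0 0; 1 -30 24 0 0 0 0; 1 -30 24 0 0 0 0; 1 -30 24 0 0 0 0; 1 0 0 20 0 0 0"
}}

```text
t: 2.77
eef_pos: [0.5868, -0.029, 0.2057]
tool_rot: [2.343, 2.082, 0.009]
ft_force: [0.3, -0.5, 1.3]
opening: 0.0005
```

```bash
python3 -c "
from h import *
go(s2w(-.275,.04,.16),S[2]+np.pi/2)"
```

```text
t 2.77 pos [ 0.5868 -0.029   0.2057] F [ 0.3 -0.5  1.3] op 0.0005
 now-axes shift [-22.7  12.8  45.9] turned-axes shift [-22.7  13.3  45.7] turn [0.009 0.001 0.002]
```

>>> {"op": "drive_tool", "data": {
  "deltas": "1 0 0 22 0 0 0; 1 0 0 22 0 0 0; 1 0 0 0 0 0 0"
}}

```text
t: 3.02
eef_pos: [0.5781, -0.0239, 0.1544]
tool_rot: [-2.341, -2.087, 0.008]
ft_force: [-1.2, -0.2, -0.6]
opening: 0.0005
```

```bash
python3 -c "
from h import *
go(s2w(-.112,.04,.155),S[2]+np.pi/2)
grab('top','t1.png');grab('wrist','w1.png')
a=cv2.imread('pics/t1.png');b=cv2.imread('pics/w1.png')
cv2.imwrite('pics/c1.png',np.vstack([cv2.resize(a[100:280,380:600],(660,540))[:300],cv2.resize(b,(400,300)).repeat(1,0).copy() if 0 else np.hstack([cv2.resize(b,(400,300)),np.zeros((300,260,3),np.uint8)])]))"
```

```text
t 3.02 pos [ 0.5781 -0.0239  0.1544] F [-1.2 -0.2 -0.6] op 0.0005
 now-axes shift [-189.7   21.5   -0.7] turned-axes shift [-189.6   22.6   -0.6] turn [-0.008  0.     0.005]
```

View pics/c1.png

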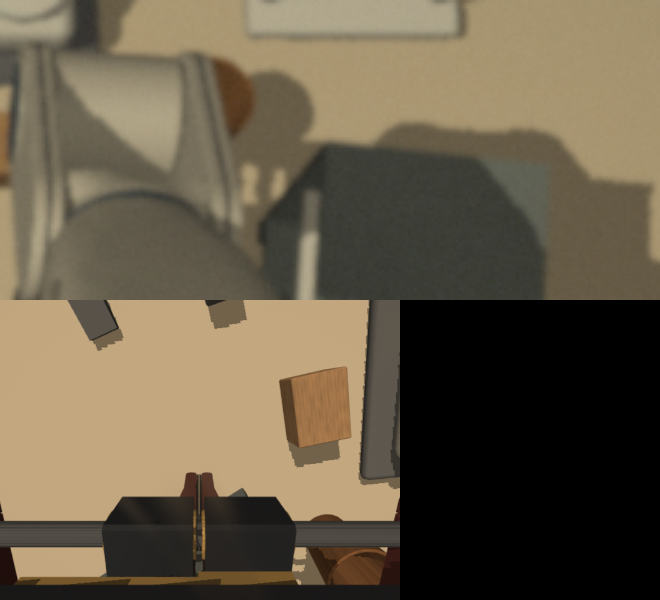

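Top view: the arm covers the door, and the cabinet and pot look undisturbed. Wrist view (c1): the carton is at (315,405), the grey wedge's nose is at (95,320), and nothing stands in the push path. Starting the push.

>>> {"op": "drive_tool", "data": {
  "deltas": "1 -12 3 0 0 0 0; 1 -12 3 0 0 0 0; 1 -12 3 0 0 0 0; 1 -12 3 0 0 0 0; 1 -12 3 0 0 0 0; 1 -12 3 0 0 0 0; 1 -12 3 0 0 0 0; 1 -12 1 0 0 0 0"
}}

```text
t: 3.78
eef_pos: [0.5924, -0.1231, 0.1588]
tool_rot: [2.345, 2.091, 0.0]
ft_force: [0.6, 0.1, -0.6]
opening: 0.0006
```

>>> {"op": "drive_tool", "data": {
  "deltas": "1 -8 0 0 0 0 0; 1 -8 0 0 0 0 0; 1 -8 0 0 0 0 0; 1 -8 0 0 0 0 0; 1 -8 0 0 0 0 0; 1 -8 0 0 0 0 0; 1 -8 0 0 0 0 0; 1 -4 0 0 0 0 0"
}}

```text
t: 4.45
eef_pos: [0.5851, -0.1823, 0.1587]
tool_rot: [2.345, 2.091, -0.0]
ft_force: [0.6, -0.6, 0.5]
opening: 0.0001
```

```bash
python3 -c "
from h import *
go(s2w(-.112,.04,.155),S[2]+np.pi/2)"
```

```text
t 4.45 pos [ 0.5851 -0.1823  0.1587] F [ 0.6 -0.6  0.5] op 0.0001
 now-axes shift [-33.2  -3.5   3.7] turned-axes shift [-33.3  -3.4   3.7] turn [0.    0.    0.006]
```

>>> {"op": "drive_tool", "data": {
  "deltas": "1 -5 0 0 0 0 0; 1 -5 0 0 0 0 0; 1 -4 0 0 0 0 0; 1 -4 0 0 0 0 0; 1 -3 0 0 0 0 0; 1 -2 0 0 0 0 0; 1 0 0 0 0 0 0"
}}

```text
t: 5.03
eef_pos: [0.5825, -0.2044, 0.1587]
tool_rot: [2.345, 2.091, -0.0]
ft_force: [0.5, 0.1, 0.4]
opening: 0.0004
```

>>> {"op": "drive_tool", "data": {
  "deltas": "1 -1 0 0 0 0 0; 1 -1 0 0 0 0 0; 1 -1 0 0 0 0 0; 1 0 0 0 0 0 0"
}}

```text
t: 5.37
eef_pos: [0.5823, -0.2071, 0.1587]
tool_rot: [2.344, 2.091, -0.0]
ft_force: [-0.4, 0.4, -0.8]
opening: 0.0002
```

>>> {"op": "drive_tool", "data": {
  "deltas": "1 -1 0 0 0 0 0; 1 -1 0 0 0 0 0; 1 0 0 0 0 0 0"
}}

```text
t: 5.62
eef_pos: [0.582, -0.2091, 0.1587]
tool_rot: [2.344, 2.091, -0.0]
ft_force: [-0.3, 0.3, 0.6]
opening: 0.0005
```

```bash
python3 -c "
from h import *
go(s2w(-.112,.04,.155),S[2]+np.pi/2)"
```

```text
t 5.62 pos [ 0.582  -0.2091  0.1587] F [-0.3  0.3  0.6] op 0.0005
 now-axes shift [-6.2 -3.6  3.7] turned-axes shift [-6.2 -3.6  3.7] turn [0.    0.    0.006]
```

>>> {"op": "drive_tool", "data": {
  "deltas": "1 -1 0 0 0 0 0; 1 -1 0 0 0 0 0; 1 -1 0 0 0 0 0; 1 0 0 0 0 0 0"
}}

```text
t: 5.95
eef_pos: [0.5816, -0.2122, 0.1587]
tool_rot: [2.344, 2.091, -0.0]
ft_force: [-0.8, 0.2, -0.6]
opening: 0.0008
```

>>> {"op": "drive_tool", "data": {
  "deltas": "1 -1 0 0 0 0 0; 1 0 0 0 0 0 0; 1 -1 0 0 0 0 0; 1 0 0 0 0 0 0"
}}

```text
t: 6.28
eef_pos: [0.5816, -0.2128, 0.1587]
tool_rot: [-2.344, -2.09, -0.002]
ft_force: [0.9, 6.3, 0.3]
opening: 0.0006
```

>>> {"op": "drive_tool", "data": {
  "deltas": "1 -0.5 0 0 0 0 0; 1 0 0 0 0 0 0; 1 -0.5 0 0 0 0 0; 1 0 0 0 0 0 0"
}}

```text
t: 6.62
eef_pos: [0.5815, -0.2128, 0.1587]
tool_rot: [-2.343, -2.09, -0.003]
ft_force: [1.6, 10.0, 1.9]
opening: 0.0005
```

The door meets its hard stop: 10 N with no further motion. Retreating and heading for the wedge.

>>> {"op": "drive_tool", "data": {
  "deltas": "1 4 0 0 0 0 0; 1 12 0 0 0 0 0; 1 25 0 0 0 0 0; 1 35 0 0 0 0 0; 1 35 0 0 0 0 0; 1 35 0 0 0 0 0; 0 35 -10 0 0 0 0; 0 35 -10 0 0 0 0"
}}

```text
t: 7.28
eef_pos: [0.586, 0.0038, 0.1587]
tool_rot: [2.344, 2.091, 0.0]
ft_force: [0.0, 0.1, 0.4]
opening: 0.0103
```

```bash
python3 -c "
from h import *
go(np.array([.447,.242,.16]),np.pi/2-1.309)"
```

```text
t 7.28 pos [0.586  0.0038 0.1587] F [0.  0.1 0.4] op 0.0103
 now-axes shift [ 220.8 -165.2   -1.4] turned-axes shift [266.  -72.6  -1.3] turn [ 0.001  0.    -0.376]
```

>>> {"op": "drive_tool", "data": {
  "deltas": "-1 0 0 0 0 0 -0.12; -1 0 0 0 0 0 -0.12; -1 0 0 0 0 0 -0.136; -1 36 -10 0 0 0 0; -1 36 -10 0 0 0 0; -1 36 -10 0 0 0 0; -1 36 -10 0 0 0 0; -1 36 -10 0 0 0 0"
}}

```text
t: 7.95
eef_pos: [0.4917, 0.1653, 0.1588]
tool_rot: [1.926, 2.481, 0.0]
ft_force: [-0.5, 0.5, 0.3]
opening: 0.0641
```

>>> {"op": "drive_tool", "data": {
  "deltas": "-1 36 -10 0 0 0 0; -1 20 -6 0 0 0 0; -1 0 0 0 0 0 0; -1 0 0 0 0 0 0"
}}

```text
t: 8.28
eef_pos: [0.463, 0.215, 0.1588]
tool_rot: [1.922, 2.484, 0.0]
ft_force: [-0.2, -0.4, 0.0]
opening: 0.087
```

```bash
python3 -c "
from h import *
import pickle
go(np.array([.447,.242,.16]),np.pi/2-1.309)
f=grab('wrist','w2.png');pickle.dump(f,open('w2.pkl','wb'));grab('scene','s2.png')"
```

```text
t 8.28 pos [0.463  0.215  0.1588] F [-0.2 -0.4  0. ] op 0.087
 now-axes shift [30.1 -8.7 -1.2] turned-axes shift [30.2 -8.5 -1.2] turn [ 0.     0.    -0.008]
```

View pics/w2.png

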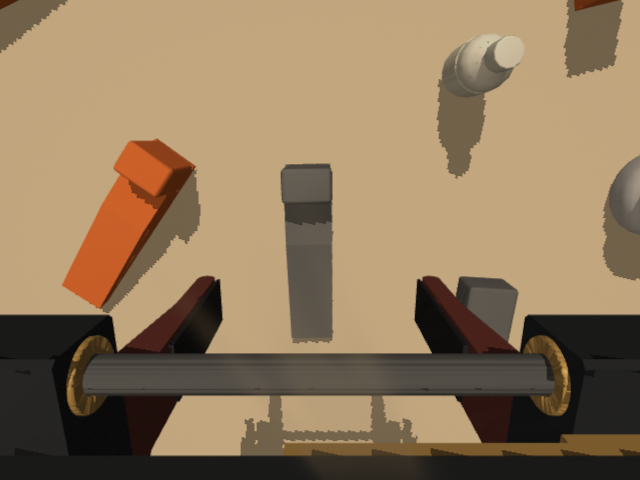

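View pics/s2.png

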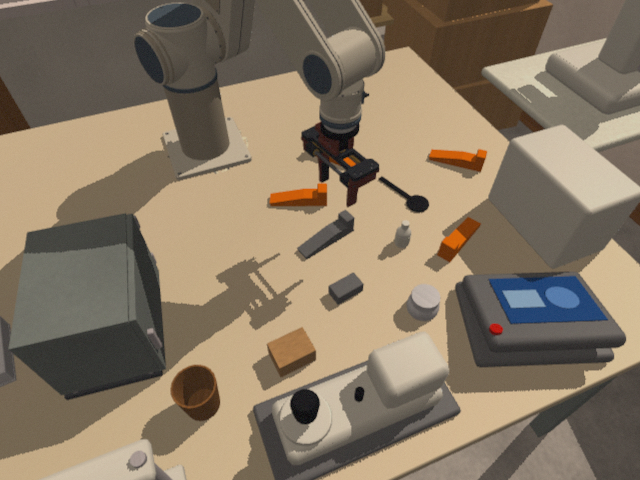

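Scene view: the door at (150,310) is flush with the cabinet. Wrist view: the grey wedge's grip-block top spans (281..331, 166..202) and its nose end is at (293..332, 341). Measuring both.

```bash
python3 -c "
from h import *
import pickle
f=pickle.load(open('w2.pkl','rb'))
P=[p2w(f,*q,.05) for q in[(282,172),(331,171),(331,201),(283,201)]];N=[p2w(f,*q,0.005) for q in[(293,342),(332,341)]]
P=np.array(P);N=np.array(N);print(P.round(4),N.round(4))
g=P.mean(0);n=N.mean(0);d=(n-g)[:2];yaw=np.arctan2(d[1],d[0]);print(g,n,np.linalg.norm(d),yaw,np.linalg.norm(P[0]-P[1]),np.linalg.norm(P[0]-P[3]))
go(np.array([g[0],g[1],.16]),np.pi/2+yaw)"
```

```text
[[0.4256 0.2535 0.05  ]
 [0.458  0.2626 0.05  ]
 [0.4634 0.2426 0.05  ]
 [0.4309 0.2342 0.05  ]] [[0.4666 0.1042 0.005 ]
 [0.5003 0.114  0.005 ]]
[0.44446297 0.24823591 0.05      ] [0.48343694 0.10906309 0.005     ] 0.14452696963914502 -1.2977503888000725 0.033647034891508734 0.020045827274785075
t 8.38 pos [0.4639 0.2138 0.1588] F [ 0.2  1.1 -0.3] op 0.0876
 now-axes shift [ 38.2 -10.3  -1.2] turned-axes shift [38.4 -9.4 -1.2] turn [ 0.     0.    -0.022]
```

>>> {"op": "drive_tool", "data": {
  "deltas": "-1 18 -5 0 0 0 -0.02; -1 18 -5 0 0 0 0; -1 0 0 35 0 0 0; -1 0 0 35 0 0 0; -1 0 0 35 0 0 0; -1 0 0 25 0 0 0; -1 0 0 12 0 0 0; -1 0 0 4 0 0 0"
}}

```text
t: 9.05
eef_pos: [0.4441, 0.2448, 0.0107]
tool_rot: [-1.902, -2.498, 0.005]
ft_force: [-0.2, -0.3, -0.1]
opening: 0.0879
```

>>> {"op": "drive_tool", "data": {
  "deltas": "-1 0 0 0 0 0 0"
}}

```text
t: 9.13
eef_pos: [0.4449, 0.2455, 0.0122]
tool_rot: [-1.902, -2.5, 0.002]
ft_force: [0.2, 0.4, 0.7]
opening: 0.0884
```

```bash
python3 -c "
from h import *
go(np.array([.445,.2455,.01]),np.pi/2-1.30)
grab('wrist','w3.png')"
```

```text
t 9.13 pos [0.4449 0.2455 0.0122] F [0.2 0.4 0.7] op 0.0884
 now-axes shift [-0.1  0.1  2.2] turned-axes shift [-0.1  0.1  2.2] turn [-0.001  0.    -0.001]
```

View pics/w3.png

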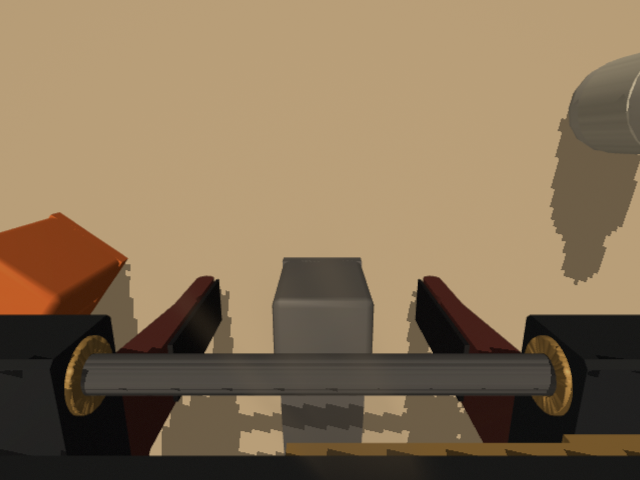

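```bash
python3 -c "
from h import *
f=grab('wrist')
st=ctrl.get_state();R=Ro.from_rotvec(st['tool_rot'])
for q,z in[((284,259),0),((361,259),0),((274,300),.05),((373,300),.05)]:
  p=p2w(f,*q,z);print(p.round(4),(R.inv().apply(p-st['eef_pos'])*1e3).round(1))"
```

```text
[0.4245 0.2549 0.    ] [ 13.8 -18.2  13.7]
[0.4594 0.2645 0.    ] [13.8 18.1 13.8]
[0.4251 0.2558 0.05  ] [ 14.6 -17.3 -36.3]
[0.4581 0.265  0.05  ] [ 14.6  17.  -36.2]
```

Close view: the rear face's lower edge is at row 259 (columns 284..361). That puts it 14 mm behind the TCP and 36 mm wide, so the block is centred to about 1.5 mm. Gripping and lifting.

>>> {"op": "drive_tool", "data": {
  "deltas": "0.6 0 0 0 0 0 0; 0.6 0 0 0 0 0 0; 0.6 0 0 0 0 0 0; 0.6 0 0 0 0 0 0; 0.6 0 0 0 0 0 0; 0.6 0 0 0 0 0 0; 0.6 0 0 0 0 0 0; 0.6 0 0 0 0 0 0"
}}

```text
t: 9.9
eef_pos: [0.4446, 0.2464, 0.0127]
tool_rot: [1.901, 2.501, 0.0]
ft_force: [0.8, 0.5, 0.5]
opening: 0.0384
```

>>> {"op": "drive_tool", "data": {
  "deltas": "0.6 0 0 -10 0 0 0; 0.6 0 0 -15 0 0 0; 0.6 0 0 -5 0 0 0; 0.6 0 0 0 0 0 0"
}}

```text
t: 10.23
eef_pos: [0.4454, 0.2468, 0.0441]
tool_rot: [1.9, 2.5, 0.004]
ft_force: [1.0, 0.4, -2.4]
opening: 0.036
```

```bash
python3 -c "
from h import *
go(s2w(-.102-.02-.136,.045,.0422),S[2]+np.pi/2)"
```

```text
t 10.23 pos [0.4454 0.2468 0.0441] F [ 1.   0.4 -2.4] op 0.036
 now-axes shift [-347.2   64.2    1.8] turned-axes shift [-296.5  191.8    1.9] turn [ 0.002 -0.001  0.391]
```

>>> {"op": "drive_tool", "data": {
  "deltas": "0.6 0 0 0 0 0 0.1; 0.6 0 0 0 0 0 0.1; 0.6 0 0 0 0 0 0.1; 0.6 0 0 0 0 0 0.09; 0.6 -12 8 0 0 0 0; 0.6 -24 16 0 0 0 0; 0.6 -24 16 0 0 0 0; 0.6 -24 16 0 0 0 0"
}}

```text
t: 10.9
eef_pos: [0.4902, 0.1554, 0.0423]
tool_rot: [-2.348, -2.087, 0.001]
ft_force: [0.2, 0.3, -2.2]
opening: 0.0359
```

>>> {"op": "drive_tool", "data": {
  "deltas": "0.6 -24 16 0 0 0 0; 0.6 -24 16 0 0 0 0; 0.6 -24 16 0 0 0 0; 0.6 -24 16 0 0 0 0; 0.6 -24 16 0 0 0 0; 0.6 -24 16 0 0 0 0; 0.6 -12 8 0 0 0 0; 0.6 0 0 0 0 0 0"
}}

```text
t: 11.57
eef_pos: [0.5763, -0.0134, 0.0425]
tool_rot: [2.352, 2.081, 0.001]
ft_force: [-0.4, 0.9, -2.3]
opening: 0.0361
```

```bash
python3 -c "
from h import *
go(s2w(-.102-.02-.136,.045,.013),S[2]+np.pi/2)"
```

```text
t 11.57 pos [ 0.5763 -0.0134  0.0425] F [-0.4  0.9 -2.3] op 0.0361
 now-axes shift [-53.8  30.7  29.5] turned-axes shift [-53.9  30.6  29.5] turn [ 0.001  0.    -0.002]
```

>>> {"op": "drive_tool", "data": {
  "deltas": "0.6 -17 10 0 0 0 0; 0.6 -17 10 0 0 0 0; 0.6 -16 10 0 0 0 0; 0.6 0 0 12 0 0 0; 0.6 0 0 10 0 0 0; 0.6 0 0 4 0 0 0; 0.6 0 0 1 0 0 0; 0.6 0 0 0 0 0 0"
}}

```text
t: 12.23
eef_pos: [0.5975, -0.0629, 0.0147]
tool_rot: [-2.347, -2.086, 0.002]
ft_force: [0.9, -0.0, -1.7]
opening: 0.036
```

>>> {"op": "drive_tool", "data": {
  "deltas": "0.6 0 0 1 0 0 0; 0.6 0 0 0.5 0 0 0; 0.6 0 0 0 0 0 0"
}}

```text
t: 12.48
eef_pos: [0.5989, -0.0639, 0.0144]
tool_rot: [2.349, 2.086, 0.0]
ft_force: [-0.2, 0.6, -2.0]
opening: 0.0363
```

```bash
python3 -c "
from h import *
go(s2w(-.102-.136,.045,.013),S[2]+np.pi/2)
a=grab('scene','s4.png')['image'][180:420,0:320,::-1]
cv2.imwrite('pics/c4.png',cv2.resize(a,(800,600),interpolation=cv2.INTER_CUBIC))"
```

```text
t 12.48 pos [ 0.5989 -0.0639  0.0144] F [-0.2  0.6 -2. ] op 0.0363
 now-axes shift [-26.5   2.1   1.4] turned-axes shift [-26.5   2.1   1.4] turn [ 0.    -0.     0.002]
```

View pics/c4.png

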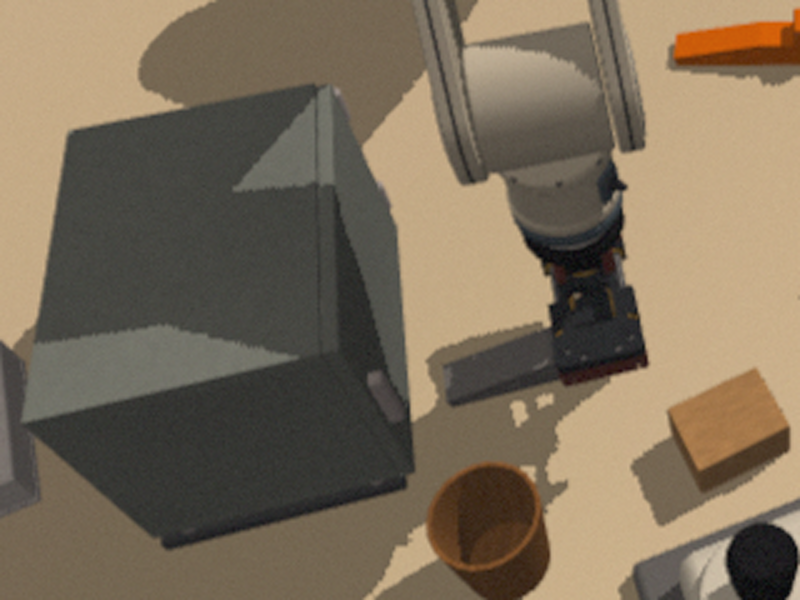

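Crop c4: the door is shut, and the wedge's nose at (450,380) points at the door's free half, short of it. Fz still shows the wedge's weight, so I'm lowering it onto the table.

>>> {"op": "drive_tool", "data": {
  "deltas": "0.6 0 0 0.7 0 0 0; 0.6 0 0 0.7 0 0 0; 0.6 0 0 0 0 0 0"
}}

```text
t: 12.78
eef_pos: [0.599, -0.0642, 0.0136]
tool_rot: [2.349, 2.085, 0.001]
ft_force: [-2.2, 1.3, 5.5]
opening: 0.036
```

>>> {"op": "drive_tool", "data": {
  "deltas": "0.6 0 0 0.7 0 0 0; 0.6 0 0 0 0 0 0; 0.6 0 0 0 0 0 0"
}}

```text
t: 13.03
eef_pos: [0.5991, -0.0641, 0.0136]
tool_rot: [2.349, 2.085, 0.001]
ft_force: [-4.7, 1.3, 11.9]
opening: 0.0358
```

>>> {"op": "drive_tool", "data": {
  "deltas": "0.6 0 0 -1.2 0 0 0; 0 0 0 0 0 0 0; 0 0 0 0 0 0 0; 0 0 0 0 0 0 0; 0.6 0 0 0 0 0 0; 0.6 0 0 0 0 0 0; 0.6 0 0 0 0 0 0; 0.6 0 0 0 0 0 0"
}}

```text
t: 13.7
eef_pos: [0.5988, -0.0642, 0.0131]
tool_rot: [-2.35, -2.085, 0.0]
ft_force: [0.9, 0.3, -1.6]
opening: 0.0358
```

>>> {"op": "drive_tool", "data": {
  "deltas": "0.6 0 0 0 0 0 0; 0.6 -7 0 0 0 0 0; 0.6 -7 0 0 0 0 0; 0.6 -7 0 0 0 0 0; 0.6 -7 0 0 0 0 0; 0.6 0 0 0 0 0 0"
}}

```text
t: 14.2
eef_pos: [0.5951, -0.0937, 0.0132]
tool_rot: [-2.351, -2.084, 0.0]
ft_force: [-0.7, 0.7, -1.4]
opening: 0.0362
```

```bash
python3 -c "
from h import *
go(s2w(-.102-.136,.045,.013),S[2]+np.pi/2)"
```

```text
t 14.2 pos [ 0.5951 -0.0937  0.0132] F [-0.7  0.7 -1.4] op 0.0362
 now-axes shift [3.6 2.3 0.2] turned-axes shift [3.6 2.3 0.2] turn [-0.  0. -0.]
```

>>> {"op": "drive_tool", "data": {
  "deltas": "0.6 -5 0 0 0 0 0; 0.6 -5 0 0 0 0 0; 0.6 -5 0 0 0 0 0; 0.6 -4 0 0 0 0 0; 0.6 -3 0 0 0 0 0; 0.6 0 0 0 0 0 0"
}}

```text
t: 14.7
eef_pos: [0.5928, -0.1145, 0.0133]
tool_rot: [2.35, 2.085, -0.0]
ft_force: [-0.8, 0.0, -1.2]
opening: 0.0358
```

>>> {"op": "drive_tool", "data": {
  "deltas": "0.6 -1.5 0 0 0 0 0; 0.6 -1.5 0 0 0 0 0; 0.6 0 0 0 0 0 0"
}}

```text
t: 14.95
eef_pos: [0.5925, -0.1169, 0.0133]
tool_rot: [2.35, 2.085, -0.0]
ft_force: [0.7, 0.3, -2.3]
opening: 0.0359
```

>>> {"op": "drive_tool", "data": {
  "deltas": "0.6 -1.5 0 0 0 0 0; 0.6 -1.5 0 0 0 0 0; 0.6 0 0 0 0 0 0"
}}

```text
t: 15.2
eef_pos: [0.5921, -0.12, 0.0133]
tool_rot: [2.35, 2.085, 0.0]
ft_force: [0.1, 0.6, -1.5]
opening: 0.0362
```

>>> {"op": "drive_tool", "data": {
  "deltas": "0.6 -1.5 0 0 0 0 0; 0.6 -1.5 0 0 0 0 0; 0.6 0 0 0 0 0 0"
}}

```text
t: 15.45
eef_pos: [0.5917, -0.123, 0.0133]
tool_rot: [2.35, 2.085, -0.0]
ft_force: [0.1, -0.5, -0.9]
opening: 0.0361
```

>>> {"op": "drive_tool", "data": {
  "deltas": "0.6 -1.5 0 0 0 0 0; 0.6 -1.5 0 0 0 0 0; 0.6 -1 0 0 0 0 0; 0.6 0 0 0 0 0 0"
}}

```text
t: 15.78
eef_pos: [0.5913, -0.127, 0.0133]
tool_rot: [2.35, 2.085, -0.0]
ft_force: [-0.2, -1.5, -1.4]
opening: 0.036
```

>>> {"op": "drive_tool", "data": {
  "deltas": "0.6 -1.5 0 0 0 0 0; 0.6 -1.5 0 0 0 0 0; 0.6 -1 0 0 0 0 0; 0.6 0 0 0 0 0 0"
}}

```text
t: 16.12
eef_pos: [0.5908, -0.131, 0.0133]
tool_rot: [2.35, 2.085, -0.0]
ft_force: [-0.7, 0.4, -1.5]
opening: 0.0361
```

>>> {"op": "drive_tool", "data": {
  "deltas": "0.6 -1 0 0 0 0 0; 0.6 -1 0 0 0 0 0; 0.6 0 0 0 0 0 0"
}}

```text
t: 16.37
eef_pos: [0.5906, -0.1329, 0.0133]
tool_rot: [2.35, 2.085, 0.0]
ft_force: [-0.0, -0.3, -1.1]
opening: 0.0357
```

>>> {"op": "drive_tool", "data": {
  "deltas": "0.6 -1 0 0 0 0 0; 0.6 -1 0 0 0 0 0; 0.6 0 0 0 0 0 0"
}}

```text
t: 16.62
eef_pos: [0.5903, -0.1345, 0.0132]
tool_rot: [-2.35, -2.085, -0.0]
ft_force: [0.2, 1.6, -2.0]
opening: 0.0358
```

>>> {"op": "drive_tool", "data": {
  "deltas": "0.6 -1 0 0 0 0 0; 0.6 0 0 0 0 0 0; 0.6 0 0 0 0 0 0"
}}

```text
t: 16.87
eef_pos: [0.5902, -0.1349, 0.0132]
tool_rot: [-2.349, -2.085, -0.001]
ft_force: [0.6, 5.3, -1.6]
opening: 0.0359
```

>>> {"op": "drive_tool", "data": {
  "deltas": "0.6 -1 0 0 0 0 0; 0.6 0 0 0 0 0 0; 0.6 0 0 0 0 0 0"
}}

```text
t: 17.12
eef_pos: [0.5902, -0.1352, 0.0132]
tool_rot: [-2.349, -2.084, -0.001]
ft_force: [1.3, 8.6, -0.6]
opening: 0.0361
```

>>> {"op": "drive_tool", "data": {
  "deltas": "0.6 -1 0 0 0 0 0; 0.6 0 0 0 0 0 0; 0.6 0 0 0 0 0 0"
}}

```text
t: 17.37
eef_pos: [0.5901, -0.1355, 0.0133]
tool_rot: [-2.348, -2.084, -0.002]
ft_force: [1.6, 13.2, -1.1]
opening: 0.036
```

>>> {"op": "drive_tool", "data": {
  "deltas": "0.6 -0.8 0 0 0 0 0; 0.6 0 0 0 0 0 0; 0.6 0 0 0 0 0 0"
}}

```text
t: 17.62
eef_pos: [0.5901, -0.1356, 0.0133]
tool_rot: [-2.348, -2.084, -0.003]
ft_force: [2.4, 17.5, 0.1]
opening: 0.0359
```

```bash
python3 -c "
from h import *
go(s2w(-.102-.136,.045,.013),S[2]+np.pi/2)
print(w2s(ctrl.get_state()['eef_pos']), ctrl.get_state()['ft_force'])"
```

```text
t 17.62 pos [ 0.5901 -0.1356  0.0133] F [ 2.4 17.5  0.1] op 0.0359
 now-axes shift [45.8  2.3  0.4] turned-axes shift [45.8  2.3  0.3] turn [-0.001 -0.003  0.001]
[-0.19222821  0.04273337] [ 2.37845788 17.46797566  0.12336986]
```

Axial push 17.5 N, inside the 12–20 N window, with TCP z and tilt unchanged. Letting go.

>>> {"op": "drive_tool", "data": {
  "deltas": "0.4 0 0 0 0 0 0; 0 0 0 0 0 0 0; 0 0 0 0 0 0 0; 0 0 0 0 0 0 0; -0.4 0 0 0 0 0 0; -0.4 0 0 0 0 0 0; -0.4 0 0 0 0 0 0; -0.4 0 0 0 0 0 0"
}}

```text
t: 18.28
eef_pos: [0.5899, -0.1387, 0.0133]
tool_rot: [2.35, 2.085, 0.0]
ft_force: [-0.1, -0.1, -1.0]
opening: 0.061
```

>>> {"op": "drive_tool", "data": {
  "deltas": "-0.4 0 0 -5 0 0 0; -0.4 0 0 -15 0 0 0; -0.4 0 0 -25 0 0 0; -0.4 0 0 -25 0 0 0; -0.4 10 0 -30 0 0 0; -0.4 30 -10 -20 0 0 0; -0.4 30 -10 0 0 0 0; -0.4 30 -10 0 0 0 0"
}}

```text
t: 18.95
eef_pos: [0.5728, -0.035, 0.1355]
tool_rot: [2.349, 2.082, 0.004]
ft_force: [0.1, 0.3, -0.5]
opening: 0.0613
```

```bash
python3 -c "
from h import *
st=ctrl.get_state();print(st['t'],st['eef_pos'],st['ft_force'],st['opening'])
b=grab('wrist','w5.png')['image'];a=grab('scene','s5.png')['image'][200:400,0:320,::-1]
cv2.imwrite('pics/c5.png',np.hstack([cv2.resize(a,(480,300),interpolation=cv2.INTER_CUBIC),cv2.resize(b[:,:,::-1],(320,300))[:, :320]]))"
```

```text
18.95 [ 0.57283824 -0.03503863  0.13554163] [ 0.09094873  0.33553914 -0.48860698] 0.0613489932932568
```

View pics/c5.png

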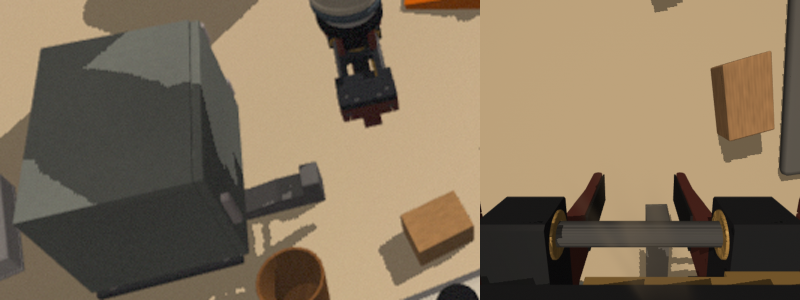

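c5: the wedge lies in front with its nose under the door's free half; the grip block at (312,180) is free and the door is shut. The gripper was carrying part of the wedge's weight, so I'll confirm the jam with a tap from behind with closed fingers.

```bash
python3 -c "
from h import *
go(s2w(-.24,.043,.012),S[2]+np.pi/2)"
```

```text
t 19.05 pos [ 0.5709 -0.0323  0.1341] F [ 0.5 -0.6  0.2] op 0.0614
 now-axes shift [-52.6  31.5 122. ] turned-axes shift [-52.4  31.7 122.1] turn [-0.    -0.001  0.004]
```

>>> {"op": "drive_tool", "data": {
  "deltas": "1 -17 10 0 0 0 0; 1 -17 11 0 0 0 0; 1 -18 11 0 0 0 0; 1 0 0 0 0 0 0; 1 0 0 35 0 0 0; 1 0 0 35 0 0 0; 1 0 0 30 0 0 0; 1 0 0 15 0 0 0"
}}

```text
t: 19.72
eef_pos: [0.595, -0.0909, 0.0149]
tool_rot: [-2.347, -2.082, 0.005]
ft_force: [-0.3, -0.7, 0.5]
opening: 0.0118
```

>>> {"op": "drive_tool", "data": {
  "deltas": "1 0 0 4 0 0 0; 1 0 0 0 0 0 0"
}}

```text
t: 19.88
eef_pos: [0.5965, -0.0909, 0.0131]
tool_rot: [-2.348, -2.084, 0.003]
ft_force: [-0.0, 0.1, 0.3]
opening: 0.001
```

```bash
python3 -c "
from h import *
go(s2w(-.218,.043,.014),S[2]+np.pi/2)"
```

```text
t 19.88 pos [ 0.5965 -0.0909  0.0131] F [-0.   0.1  0.3] op 0.001
 now-axes shift [-19.3  -0.7  -0.9] turned-axes shift [-19.3  -0.7  -0.9] turn [-0.003 -0.     0.001]
```

>>> {"op": "drive_tool", "data": {
  "deltas": "1 -6 0 0 0 0 0; 1 -5 0 0 0 0 0; 1 -3 0 0 0 0 0; 1 -2 0 0 0 0 0; 1 0 0 0 0 0 0"
}}

```text
t: 20.3
eef_pos: [0.5961, -0.1077, 0.0152]
tool_rot: [2.349, 2.084, 0.001]
ft_force: [-0.6, -0.2, 0.6]
opening: 0.0005
```

>>> {"op": "drive_tool", "data": {
  "deltas": "1 -1 0 0 0 0 0; 1 -1 0 0 0 0 0; 1 0 0 0 0 0 0"
}}

```text
t: 20.55
eef_pos: [0.5955, -0.109, 0.0144]
tool_rot: [2.349, 2.085, 0.0]
ft_force: [0.6, 0.2, -0.5]
opening: 0.0002
```

>>> {"op": "drive_tool", "data": {
  "deltas": "1 -1 0 0 0 0 0; 1 0 0 0 0 0 0; 1 0 0 0 0 0 0"
}}

```text
t: 20.8
eef_pos: [0.5954, -0.1092, 0.0144]
tool_rot: [-2.349, -2.085, -0.001]
ft_force: [0.4, 4.7, 1.7]
opening: 0.0003
```

>>> {"op": "drive_tool", "data": {
  "deltas": "1 -1 0 0 0 0 0; 1 0 0 0 0 0 0; 1 0 0 0 0 0 0"
}}

```text
t: 21.05
eef_pos: [0.5954, -0.1093, 0.0144]
tool_rot: [-2.349, -2.085, -0.002]
ft_force: [0.4, 10.3, 2.7]
opening: 0.0005
```

>>> {"op": "drive_tool", "data": {
  "deltas": "1 -1 0 0 0 0 0; 1 0 0 0 0 0 0; 1 0 0 0 0 0 0"
}}

```text
t: 21.3
eef_pos: [0.5955, -0.1095, 0.0144]
tool_rot: [-2.348, -2.084, -0.003]
ft_force: [2.0, 15.2, 2.4]
opening: 0.0006
```

>>> {"op": "drive_tool", "data": {
  "deltas": "1 -0.7 0 0 0 0 0; 1 0 0 0 0 0 0; 1 0 0 0 0 0 0"
}}

```text
t: 21.55
eef_pos: [0.5955, -0.1096, 0.0144]
tool_rot: [-2.348, -2.084, -0.004]
ft_force: [2.8, 18.4, 1.6]
opening: 0.0005
```

It stays firm up to 18.4 N, moving only 0.4–0.5 mm. Backing off, checking and handing in.

>>> {"op": "drive_tool", "data": {
  "deltas": "1 3 0 0 0 0 0; 1 12 0 0 0 0 0; 1 20 0 0 0 0 0; 1 20 0 -20 0 0 0; 1 10 0 -30 0 0 0; 1 0 0 -35 0 0 0; 1 0 0 -35 0 0 0; 1 0 0 0 0 0 0"
}}

```text
t: 22.22
eef_pos: [0.6068, -0.0478, 0.1409]
tool_rot: [2.343, 2.081, 0.011]
ft_force: [1.1, 0.6, 0.3]
opening: 0.0001
```

>>> {"op": "drive_tool", "data": {
  "deltas": "1 0 0 0 0 0 0; 1 0 0 0 0 0 0; 1 0 0 0 0 0 0; 1 0 0 0 0 0 0"
}}

```text
t: 22.55
eef_pos: [0.6016, -0.048, 0.1326]
tool_rot: [-2.348, -2.084, 0.003]
ft_force: [-0.1, 0.0, 0.4]
opening: 0.0007
```

```bash
python3 -c "
from h import *
a=grab('scene','s6.png')['image'][180:420,0:320,::-1]
cv2.imwrite('pics/c6.png',cv2.resize(a,(800,600),interpolation=cv2.INTER_CUBIC))
st=ctrl.get_state();print(st['t'],st['eef_pos'],st['ft_force'])"
```

```text
22.6 [ 0.60176363 -0.04805186  0.13273862] [ 0.27740207  0.49229002 -0.23077536]
```

View pics/c6.png

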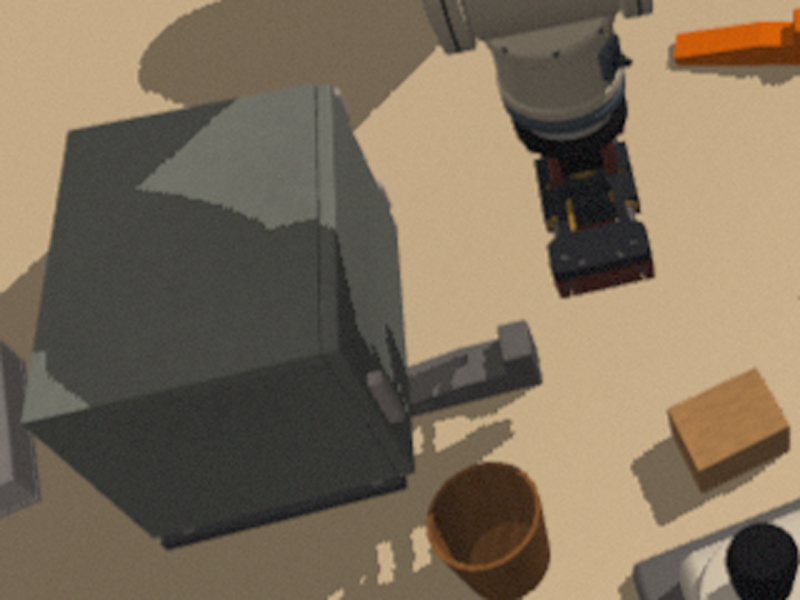

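c6: the door is shut, the wedge is flat under its free half with the grip block at (515,345), and the pot and carton are where they were. The arm is clear.

```bash
python3 -c "
from rig import ctrl
print(ctrl.job_done())"
```

```text
the job is handed in; nothing more can be done
None
```

The job is handed in at about 22.6 s of the 72 s allowed. The door is shut, and the grey wedge lies jammed under its free half and is released.

- **Door:** I pushed it shut with closed fingers until it met its stop. It held at about 10 N with no further motion.
- **Wedge:** I gripped it by its block, set it flat in front of the door, re-gripped it and drove it in. Resistance began with the nose about 45 mm under the door, and I stopped at 17.5 N of push.
- **Jam check:** After letting go I tapped it from behind with closed fingers. It held to 18.4 N and moved at most about 0.5 mm.
- **Last picture:** The door is shut, the wedge's nose is under the free half, and the arm is clear with the wrist force near zero. The pot and carton in that view are where they were; the other bystanders were outside it, so I did not re-check them at the end.

**One disagreement:** the push grew by roughly 14 N per mm of tool travel, steeper than the 4 to 9 N per mm you gave. I could not measure the force between the wedge and the door directly; I inferred the jam from the push force and the tap.

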